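# Load pressed spacer rings and lock the carriage

## Task

Unlock the blue fixture: first swing its red lever fully open, then pull the empty carriage fully out, and seat every pressed ring from the open die fully down on its own post of the carriage (any post). Then push the loaded carriage fully home, lay the yellow retaining bar down into both saddles behind it, and swing the lever fully round over the bar to lock it. Leave the wrench, grease can and carton where they are.

Things in the scene. Friction and masses are not known exactly. Their poses are not given: they have to be found in the camera images.
- ring0: bright aluminium pressed ring, outer diameter 44, hole 20, height 22 mm, 90 g, same both ways up; origin at its middle (centre of hole, half height), z along its axis. Two to four of the four rings are present. At the start it sits in a 9 mm deep cavity of the die, its top 13 mm above the die's face
- ring1: bright aluminium pressed ring, outer diameter 44, hole 20, height 22 mm, 90 g, same both ways up; origin at its middle (centre of hole, half height), z along its axis. Two to four of the four rings are present. At the start it sits in a 9 mm deep cavity of the die, its top 13 mm above the die's face
- ring2: bright aluminium pressed ring, outer diameter 44, hole 20, height 22 mm, 90 g, same both ways up; origin at its middle (centre of hole, half height), z along its axis. Two to four of the four rings are present. At the start it sits in a 9 mm deep cavity of the die, its top 13 mm above the die's face
- ring3: bright aluminium pressed ring, outer diameter 44, hole 20, height 22 mm, 90 g, same both ways up; origin at its middle (centre of hole, half height), z along its axis. Two to four of the four rings are present. At the start it sits in a 9 mm deep cavity of the die, its top 13 mm above the die's face
- die: dark steel lower die, fixed block 160 x 160 x 30 mm (a 20 mm yellow square marks the middle of its face); four round cavities 47 mm wide, 9 mm deep, centred at x, y = +-39 mm; origin at the centre of its underside, z up
- fixture: blue base plate 265 (x) x 280 (y) x 12 mm, fixed; origin on the table, near the plate's middle (plate spans x -147 to +118, y -125 to +155 mm), x is the way the carriage slides home, z up
- carriage (a joint): carriage travel in m along the fixture's +x: 0 fully out (towards the fixture's -x end), 0.060 fully home; it stays where it is left (about 4 N friction)
- seat0 (a point): middle of a ring when seated on this brass post of the carriage (moves with it). Post 15 mm diameter with a tapered top, reaching 16 mm above this point; the carriage's top face is 11 mm below it. Posts stand in a square of 72 mm
- seat1 (a point): middle of a ring when seated on this brass post of the carriage (moves with it). Post 15 mm diameter with a tapered top, reaching 16 mm above this point; the carriage's top face is 11 mm below it. Posts stand in a square of 72 mm
- seat2 (a point): middle of a ring when seated on this brass post of the carriage (moves with it). Post 15 mm diameter with a tapered top, reaching 16 mm above this point; the carriage's top face is 11 mm below it. Posts stand in a square of 72 mm
- seat3 (a point): middle of a ring when seated on this brass post of the carriage (moves with it). Post 15 mm diameter with a tapered top, reaching 16 mm above this point; the carriage's top face is 11 mm below it. Posts stand in a square of 72 mm
- push_face (a point): middle of the top edge of the carriage's yellow upright push plate, on its outer (-x) face; the plate is 130 mm wide (y), 8 mm thick, its top edge at height 53 mm and its foot at 25 mm; push it here along the fixture's +x, or hook its far face to pull it out. The nearest posts are 61 mm beyond this face
- bar: loose retaining bar, 350 g: yellow flat bar 30 (x) x 210 (y) x 12 (z) mm with a black grip block 14 (x) x 50 (y) x 26 (z) mm standing on its middle; origin at the centre of its underside, long axis y, z up; either end may go either way
- saddle_mid (a point): midway between the two aluminium saddles, at the height of their floors (35 mm above the table): where the bar's origin goes, bar along the fixture's y. Saddles stand at y = +-90 mm (20 mm wide), with flared cheeks 34 mm apart at the floor reaching 15 mm above it. Carriage plate passes between the saddles, so the bar only fits once the carriage is home (5 mm beyond the bar's edge then)
- lever (a joint): red lock lever, rad: 0 open, its arm points along the fixture's -x; 1.571 fully locked, its arm points along the fixture's -y over the end of the bar; turns anticlockwise seen from above and stays where it is left (0.08 N m friction)
- lever_pin (a point): point on the axis of the lever's upright black grip pin: pin 14 mm diameter, spanning table heights 61 (top of the arm) to 85 mm, this point at 75 mm; 62 mm from the hinge axis
- lever_hinge (a point): on the lever's vertical hinge axis, 58 mm above the table; the arm is 16 mm wide, 6 mm thick, its underside 55 mm above the table
- wrench: bystander: steel wrench 170 mm long lying on the bench, leave alone
- grease: bystander: can 60 mm diameter, 90 mm tall, leave alone
- carton: bystander: cardboard carton 80 x 70 x 50 mm, leave alone
Not all that is in view belongs to the job. Several things have the shape of the bar; the one meant has the colours described above. Leave any purple look-alike of the ring3 alone.

How it is judged (in metres and radians):
On the way, in this order (a step that is already met when the one before it is completed fails the run):
1. the lever is swung open (value of joint lever below 0.25 rad), for 0.2 s.
2. the carriage is pulled out (value of joint carriage below 0.008 m), for 0.2 s.
3. every ring is fully seated on a carriage post (((horizontal distance between ring0 and seat0 below 0.005 m and z of ring0 in the frame of seat0 between -0.004 and 0.004 m) or (horizontal distance between ring0 and seat1 below 0.005 m and z of ring0 in the frame of seat1 between -0.004 and 0.004 m) or (horizontal distance between ring0 and seat2 below 0.005 m and z of ring0 in the frame of seat2 between -0.004 and 0.004 m) or (horizontal distance between ring0 and seat3 below 0.005 m and z of ring0 in the frame of seat3 between -0.004 and 0.004 m)) and angle between the z axis of each of ring0, ring1, ring2, ring3 and the z axis of fixture, either way round below 0.12 rad and ((horizontal distance between ring1 and seat0 below 0.005 m and z of ring1 in the frame of seat0 between -0.004 and 0.004 m) or (horizontal distance between ring1 and seat1 below 0.005 m and z of ring1 in the frame of seat1 between -0.004 and 0.004 m) or (horizontal distance between ring1 and seat2 below 0.005 m and z of ring1 in the frame of seat2 between -0.004 and 0.004 m) or (horizontal distance between ring1 and seat3 below 0.005 m and z of ring1 in the frame of seat3 between -0.004 and 0.004 m)) and ((horizontal distance between ring2 and seat0 below 0.005 m and z of ring2 in the frame of seat0 between -0.004 and 0.004 m) or (horizontal distance between ring2 and seat1 below 0.005 m and z of ring2 in the frame of seat1 between -0.004 and 0.004 m) or (horizontal distance between ring2 and seat2 below 0.005 m and z of ring2 in the frame of seat2 between -0.004 and 0.004 m) or (horizontal distance between ring2 and seat3 below 0.005 m and z of ring2 in the frame of seat3 between -0.004 and 0.004 m)) and ((horizontal distance between ring3 and seat0 below 0.005 m and z of ring3 in the frame of seat0 between -0.004 and 0.004 m) or (horizontal distance between ring3 and seat1 below 0.005 m and z of ring3 in the frame of seat1 between -0.004 and 0.004 m) or (horizontal distance between ring3 and seat2 below 0.005 m and z of ring3 in the frame of seat2 between -0.004 and 0.004 m) or (horizontal distance between ring3 and seat3 below 0.005 m and z of ring3 in the frame of seat3 between -0.004 and 0.004 m))), for 0.2 s.
4. the loaded carriage is pushed home (all of step 3 and value of joint carriage above 0.055 m), for 0.2 s.
5. the bar lies in both saddles (x of bar in the frame of saddle_mid between -0.006 and 0.006 m and y of bar in the frame of saddle_mid between -0.012 and 0.012 m and z of bar in the frame of saddle_mid between -0.004 and 0.004 m and angle between the y axis of bar and the y axis of fixture, either way round below 0.08 rad and angle between the z axis of bar and the z axis of fixture, either way round below 0.08 rad and value of joint carriage above 0.055 m), for 0.2 s.
6. the lever is locked over the bar (all of step 5 and value of joint lever above 1.4 rad), for 0.2 s.
At the end, for the whole second after the job is handed in: Each ring on a post within 5 mm sideways, 4 mm in height, level within 0.12 rad; carriage above 0.055; bar within 6 mm across, 12 mm along, 4 mm in height of saddle_mid, flat and square within 0.08 rad; lever above 1.4; rings and bar at rest (all of step 3 and all of step 6 and linear speed of each of ring0, ring1, ring2, ring3, bar below 0.02 m/s); the robot touches nothing.
It fails at once if the wrench is moved more than 30 mm (distance of wrench from where it was at the start of the episode above 0.03 m).
It fails at once if the grease is moved more than 30 mm (distance of grease from where it was at the start of the episode above 0.03 m).
It fails at once if the carton is moved more than 30 mm (distance of carton from where it was at the start of the episode above 0.03 m).
Of ring0, ring1, ring2, ring3 only 2 to 4 are there at a start; the rules pass over those that are not, and their reading is None.
At some moment in a run one of bar may be knocked a few centimetres aside while the robot is not near it.
Once in a run the grip may slacken for a moment while it holds something.
It also fails if it takes over 210 s, if anything falls off the work surface, if the arm or the gripper's body presses on something with over 40 N, if the wrist force passes 120 N, or if a joint passes its speed limit or range.

## Robot

A 6-joint arm with a two-finger parallel gripper is mounted at the origin on the work surface. World frame = base frame: x ahead of the robot, y to its left, z up, the work surface at z = 0. Lengths are in m, angles in degrees, forces in N, time in s.
With the tool pointing down it reaches from about 0.35 to 0.975 m from the base axis. Payload 4.9 kg.
Tool frame: the origin (TCP) lies on the centre line of the jaws, within the pads' length; the fingertips stand 22 mm ahead of it and the grasp point (between the pads) lies 3 mm ahead of it (tip_reach is the distance from the TCP to the fingertips, in m); z points along the fingers, y is the line along which they close (so a half turn about z gives the same grasp; the last joint's range is limited). The gripper opens to 85 mm and grips with 20 to 120 N. Pads are 22 mm wide; open, the fingers measure 114 mm over their backs; the gripper's body (76 mm by 85 mm) begins 54 mm behind the grasp point. The pads swing forward as they close: fully open they stand 13 mm farther back than shut.
Start: joints at [-83.136, 3.019, 92.412, -0, 84.569, -6.818], TCP at [0.148, -0.607, 0.253] pointing down, gripper open.
Joint ranges: [-172.51, 172.51], [-57.92, 126.97], [3.15, 148.05], [-58.71, 238.71], [5.1, 150.11], [-179.66, 179.66]. Speed limits (degrees/s): [147.25, 147.25, 180, 180, 180, 180].

## Interface

Orientations are given as a 3x3 rotation matrix whose columns are the frame's x, y, z axes.
In Python, from cell import movep, line_to, goto_joints, grip, hold, solve_ik, sense, read_camera, calibration, IKError, job_done, tip_reach gives the robot as it stands. Calls block until the motion is done:
- movep(position, orientation): joint-space move of the TCP to a pose.
- line_to(position, speed=0.15, rot=None, max_force=None): straight line of the TCP; rot=None keeps the orientation; speed is the mean speed in m/s. With max_force (N) it stops when the force on the tool has changed by that much, and returns True; else False.
- goto_joints(angles): joint-space move.
- grip(opening, grip_force=None): opening from 0.0 (shut) to 1.0 (fully open); grip_force is the grip in N (None keeps the last); returns when the fingers have stopped.
- hold(seconds).
- solve_ik(position, orientation): joint angles nearest the present ones, or None.
- sense(): the state.
- read_camera(name): name is "side" or "top"; returns the picture (480x640x3 uint8, blue, green, red); there is no depth.
- calibration(name): a dict with "mtx" (3x3 intrinsics, pixels), "R" (3x3) and "t" (3): a world point X has camera coordinates R X + t. Camera axes: x right, y down, z forward; pixel columns grow to the right and rows downward; lengths in m; the calibration is good to about 2 mm. A picture is of the moment at which its call begins. calibration takes no time and is no camera call.
A pose or a line that the arm cannot do raises IKError and nothing moves.
- job_done(): hands the job in; it is judged then, once.
The state is a dict: "t": time; "q": joint angles; "qvel": joint speeds; "effort": joint torques, N m; "tcp_pos": TCP position; "orientation": TCP orientation; "force": force on the tool from outside, world axes, zero at the start; "wrist_torque": the same for the moment, N m; "finger_gap": opening from 0.0 (shut) to 1.0 (fully open); "grasp_force": force on a finger pad.
Only numpy, scipy, OpenCV 4.12 (cv2) and the standard library are available. Lean on these libraries where they do the work, as an engineer would, in place of code of your own. Each camera call takes 0.05 s, during which the arm holds its last target. There are 200 camera calls.

## Working session

There is one attempt and no reset: what is moved stays moved. The work goes in short steps, each a Python script; the robot and the scene stay as the last script left them, time stands still between calls to the robot, and variables do not carry over. Pictures are saved under pics/ and viewed, at most 14 in all, crops included, and the job is handed in when it is done.

```bash
mkdir -p pics; ls
python3 - <<'E'
from cell import *
import cv2,numpy as np
np.set_printoptions(precision=4,suppress=True)
for n in("top","side"):
    cv2.imwrite(f"pics/{n}0.png",read_camera(n)); c=calibration(n); print(n,c["mtx"].tolist(),-c["R"].T@c["t"],c["R"].tolist())
s=sense();print(s["t"],s["finger_gap"],s["orientation"],tip_reach)
E
```

```text
pics
top [[505.4586836619318, 0.0, 326.47494680475114], [0.0, 505.4586836619318, 228.61687187882504], [0.0, 0.0, 1.0]] [0.367  0.0637 1.0398] [[-0.017028760921064732, -0.9997756171399296, 0.012599074329725506], [-0.9824206262513739, 0.014387625038043904, -0.18612552044688233], [0.18590248631298986, -0.015547077482195268, -0.9824451913284584]]
side [[594.6379757116615, 0.0, 321.30456904066307], [0.0, 594.6379757116615, 236.83527966943709], [0.0, 0.0, 1.0]] [0.2007 0.7543 0.9389] [[-0.8890951286932246, -0.45770471998438716, -0.004030066747910627], [-0.3343254443358007, 0.6553931592273413, -0.6772638364091755], [0.31262813277702356, -0.6008046239352846, -0.7357291991312654]]
0.1 0.9989796952120511 [[ 0.9716  0.2365 -0.0003]
 [ 0.2365 -0.9716  0.0018]
 [ 0.0002 -0.0019 -1.    ]] 0.022
```

View pics/top0.png

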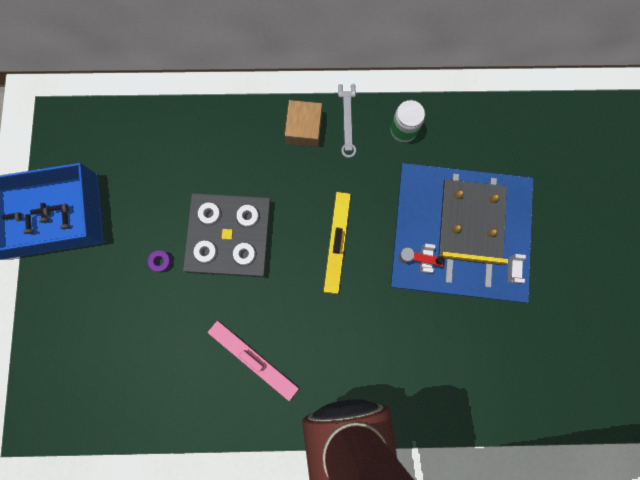

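View pics/side0.png

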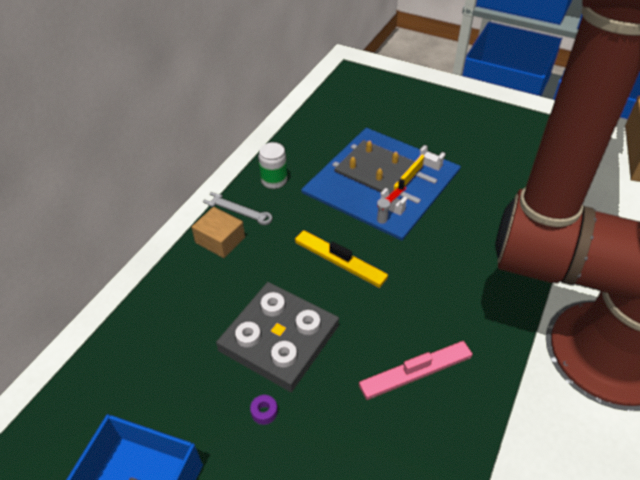

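The top view shows the following:
- **Rings:** four, in the die, at about (208,213), (247,215), (204,251) and (243,253).
- **Purple look-alike:** at (159,261), to be left alone.
- **Bars:** a yellow one with a black grip at (338,242), and a pink one at (253,360). Only the yellow one matches the description.
- **Fixture:** on the right, with its lever hinge at (408,255) and pin at (440,261), so the lever is locked. The carriage plate is at (475,258).

The side view agrees. I'll enlarge the relevant areas and run the colour masks.

```bash
cat > h.py <<'E'
from cell import *
import cv2,numpy as np
np.set_printoptions(precision=4,suppress=True)
C={n:calibration(n) for n in("top","side")}
def ray(n,p):
    c=C[n]; d=c["R"].T@np.linalg.inv(c["mtx"])@np.array([p[0],p[1],1.0]); return -c["R"].T@c["t"],d/np.linalg.norm(d)
def plane(n,p,z):
    o,d=ray(n,p); return o+d*(z-o[2])/d[2]
def tri(pt,ps):
    P=[C[n]["mtx"]@np.c_[C[n]["R"],C[n]["t"]] for n in("top","side")]
    X=cv2.triangulatePoints(P[0],P[1],np.array(pt,float).reshape(2,1),np.array(ps,float).reshape(2,1)).ravel(); return X[:3]/X[3]
def proj(n,X):
    c=C[n]; u=c["mtx"]@(c["R"]@np.asarray(X)+c["t"]); return u[:2]/u[2]
def blobs(im,lo,hi,amin=6,roi=None):
    m=cv2.inRange(cv2.cvtColor(im,cv2.COLOR_BGR2HSV),np.array(lo),np.array(hi))
    if roi is not None:
        k=np.zeros_like(m);x0,y0,x1,y1=roi;k[y0:y1,x0:x1]=255;m&=k
    n,l,s,c=cv2.connectedComponentsWithStats(m)
    return [(s[i,4],c[i],l==i) for i in sorted(range(1,n),key=lambda i:-s[i,4]) if s[i,4]>=amin]
E
python3 - <<'E'
from h import *
t=cv2.imread("pics/top0.png");s=cv2.imread("pics/side0.png")
f=lambda im,x,y,w:cv2.resize(im[y:y+w,x:x+w],(400,400),interpolation=cv2.INTER_CUBIC)
cv2.imwrite("pics/fix.png",np.hstack([f(t,385,158,150),f(s,300,115,150)]))
cv2.imwrite("pics/bars.png",np.hstack([f(t,190,185,220),f(s,220,220,260)]))
rt=(385,150,545,310);rs=(295,120,470,245)
for nm,im,r in(("top",t,rt),("side",s,rs)):
    for k,lo,hi in(("brass",(10,100,60),(22,255,255)),("yellow",(23,120,100),(32,255,255)),("red",(0,150,80),(6,255,255)),("white",(0,0,170),(180,50,255)),("blue",(100,120,50),(125,255,255))):
        print(nm,k,[(a,c.round(1).tolist()) for a,c,_ in blobs(im,lo,hi,5,r)])
E
```

```text
top brass [(np.int32(60), [493.5, 197.9]), (np.int32(58), [491.8, 232.3]), (np.int32(56), [458.6, 193.9]), (np.int32(54), [456.1, 228.3]), (np.int32(7), [440.7, 254.7]), (np.int32(7), [477.4, 260.9]), (np.int32(7), [486.3, 261.9]), (np.int32(5), [469.0, 260.0])]
top yellow [(np.int32(349), [474.0, 257.3])]
top red [(np.int32(161), [425.5, 258.6])]
top white [(np.int32(210), [517.0, 270.6]), (np.int32(108), [407.2, 253.4]), (np.int32(104), [449.2, 270.8]), (np.int32(104), [488.5, 275.3]), (np.int32(66), [427.0, 267.7]), (np.int32(45), [427.7, 252.1]), (np.int32(34), [429.5, 245.5]), (np.int32(34), [520.1, 255.7]), (np.int32(24), [455.6, 176.3]), (np.int32(21), [493.4, 180.9])]
top blue [(np.int32(10284), [458.5, 234.0])]
side brass [(np.int32(73), [379.0, 174.2]), (np.int32(65), [352.4, 162.4]), (np.int32(60), [394.6, 157.8]), (np.int32(58), [368.4, 146.8]), (np.int32(39), [410.1, 166.4]), (np.int32(24), [395.2, 185.5]), (np.int32(19), [420.5, 165.1]), (np.int32(19), [407.9, 180.3])]
side yellow [(np.int32(325), [309.0, 238.9]), (np.int32(208), [412.4, 169.8]), (np.int32(20), [396.3, 184.6])]
side red [(np.int32(97), [393.9, 194.3])]
side white [(np.int32(107), [433.0, 156.3]), (np.int32(87), [405.5, 198.7]), (np.int32(33), [426.9, 176.8]), (np.int32(24), [383.0, 201.4]), (np.int32(18), [384.1, 191.0]), (np.int32(15), [423.2, 148.1])]
side blue [(np.int32(5723), [378.5, 187.4]), (np.int32(8), [399.4, 197.2])]
```

View pics/fix.png

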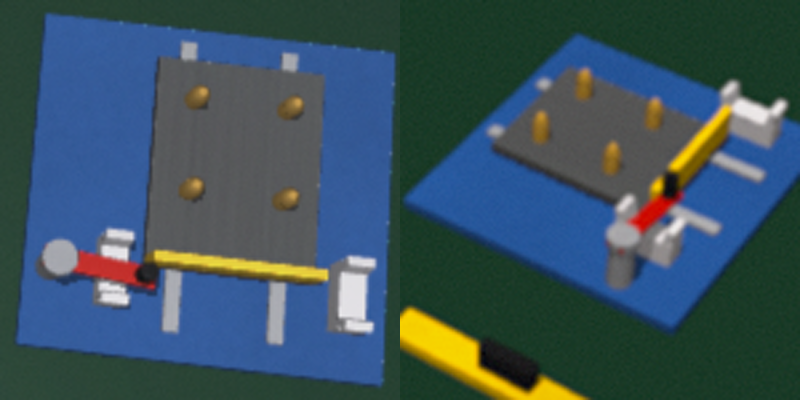

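View pics/bars.png

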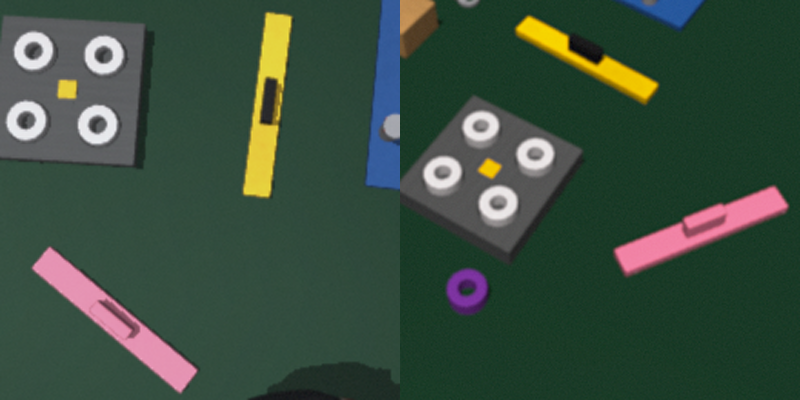

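The crops confirm the layout. The yellow bar with the black grip is at about (338,242) in the top view; the pink bar and purple ring are decoys. The lever is closed with its pin next to the plate's end, and the carriage is home. Next I'll measure everything from both views.

```bash
cat >> h.py <<'E'
def tip(n,mask,X,frac=.2):
    "pixel of the upper end of an upright blob near world X"
    d=proj(n,np.add(X,[0,0,.02]))-proj(n,X); d/=np.linalg.norm(d)
    ys,xs=np.nonzero(mask); P=np.c_[xs,ys].astype(float); v=P@d
    top=v.max()+.5; c=P.mean(0); return c+d*(top-c@d)
def quad(mask):
    c=max(cv2.findContours(mask.astype(np.uint8),0,2)[0],key=cv2.contourArea); h=cv2.convexHull(c)
    for e in np.arange(2,12,.5):
        a=cv2.approxPolyDP(h,e,True)
        if len(a)==4: break
    q=a[:,0].astype(float); P=c[:,0].astype(float); L=[]
    for i in range(4):   # line fit on each side, then intersect
        A,B=q[i],q[(i+1)%4]; u=(B-A)/np.linalg.norm(B-A); s=(P-A)@u; dn=abs((P-A)@[-u[1],u[0]])
        k=(dn<2)&(s>5)&(s<np.linalg.norm(B-A)-5); vx,vy,x,y=cv2.fitLine(P[k].astype(np.float32),cv2.DIST_HUBER,0,.01,.01).ravel(); L.append(np.cross([x,y,1],[x+vx,y+vy,1]))
    r=[np.cross(L[i-1],L[i]) for i in range(4)]; return np.array([p[:2]/p[2] for p in r])
BR=((10,100,60),(22,255,255));YE=((22,120,100),(32,255,255));RED=((0,150,80),(6,255,255));WH=((0,0,170),(180,50,255));BL=((100,120,50),(125,255,255));BK=((0,0,0),(180,255,45))
E
python3 - <<'E'
from h import *
I={n:cv2.imread(f"pics/{n}0.png") for n in C}
R={"top":(385,150,545,310),"side":(295,120,470,245)}
for n in C:
    q=quad(blobs(I[n],*BL,100,R[n])[0][2]); Q=np.array([plane(n,p,.012)[:2] for p in q]); print(n,"plate",Q.tolist(),[np.linalg.norm(Q[i]-Q[i-1]).round(4) for i in range(4)])
tp=[b[2] for b in blobs(I["top"],*BR,40,R["top"])][:4]; sp=[b[2] for b in blobs(I["side"],*BR,50,R["side"])][:4]
X0=[.6,-.3,.05]
T=[tip("top",m,X0) for m in tp];S=[tip("side",m,X0) for m in sp]
for a in T:
    best=min(S,key=lambda b:np.linalg.norm(proj("side",tri(a,b))-b)+100*abs(tri(a,b)[2]-.057)); print("post",tri(a,best), (proj("side",tri(a,best))-best).round(1))
Y=[blobs(I[n],*YE,60,(290,180,380,310) if n=="top" else (285,220,400,295)) for n in C]
print("bar px",[[(b[0],b[1].round(1)) for b in y] for y in Y])
K=[blobs(I[n],*BK,20,(325,215,350,265) if n=="top" else (320,235,360,270)) for n in C]; print("block",[(b[0],b[1]) for k in K for b in k][:4]); print("block X",tri(K[0][0][1],K[1][0][1]))
Sq=[blobs(I[n],*YE,20,(215,220,240,245) if n=="top" else (265,318,292,340))[0] for n in C]; print("square",tri(Sq[0][1],Sq[1][1]))
W=[blobs(I[n],(0,0,120),(180,60,255),100,(180,190,275,280) if n=="top" else (215,280,345,380)) for n in C]
def el(m):
    c=max(cv2.findContours(m.astype(np.uint8),0,1)[0],key=cv2.contourArea); return np.array(cv2.minEnclosingCircle(c)[0]) if 0 else np.array(cv2.fitEllipse(c)[0])
for b in W[0]:
    a=el(b[2]); s=min((el(x[2]) for x in W[1]),key=lambda e:np.linalg.norm(proj("side",tri(a,e))-e)+200*abs(tri(a,e)[2]-.037)); X=tri(a,s); print("ring",b[0],a,s,X,(proj("side",X)-s).round(2))
P=[blobs(I[n],*BK,5,(432,250,447,268) if n=="top" else (393,174,408,196)) for n in C]; print("pin",[(b[0],b[1]) for k in P for b in k]); 
H=[blobs(I["top"],(0,0,140),(180,60,255),40,(398,245,416,266))[0][1]]; print("hinge",H)
E
```

```text
top plate [[0.7003817890800623, -0.11468115024671777], [0.6652630428786895, -0.39160541748373595], [0.40249990661749396, -0.35660161654282774], [0.44046023459811556, -0.07970774577885312]] [np.float64(0.2623), np.float64(0.2791), np.float64(0.2651), np.float64(0.2795)]
side plate [[0.6605090933834314, -0.39107990086836386], [0.40157599350791634, -0.3569323663634487], [0.44064564906605463, -0.07186897522589808], [0.7092014043342372, -0.10691325301735155]] [np.float64(0.2883), np.float64(0.2612), np.float64(0.2877), np.float64(0.2708)]
post [ 0.6201 -0.3018  0.0467] [0.2 0. ]
post [ 0.5489 -0.2929  0.0459] [0.1 0. ]
post [ 0.628  -0.2291  0.0511] [0.2 0.1]
post [ 0.5567 -0.2188  0.0534] [0.2 0. ]
bar px [[(np.int32(1379), array([336.6, 242.9]))], [(np.int32(1373), array([341.1, 258.5]))]]
block [(np.int32(98), array([337.4184, 240.2551])), (np.int32(245), array([340.7551, 250.6571]))]
block X [0.5347 0.026  0.0275]
square [0.5522 0.2504 0.0294]
ring 342 [243.1603 253.1857] [307.3422 321.1366] [0.5101 0.2153 0.0374] [0.36 0.1 ]
ring 338 [203.9085 250.8375] [283.2444 352.8388] [0.516  0.2934 0.0378] [0.39 0.11]
ring 323 [207.768 212.549] [247.0123 333.1425] [0.594  0.2878 0.038 ] [0.34 0.12]
ring 320 [246.5734 214.7379] [271.9642 302.9628] [0.5884 0.2094 0.0373] [0.29 0.09]
pin [(np.int32(38), array([440.0263, 259.9474])), (np.int32(34), array([401.2059, 184.1765]))]
hinge [array([407.1866, 253.7612])]
```

Ring spacing (78 mm) and height (about 37.5 mm) fit the text, and the die centre agrees with its yellow square. The plate's sides fit too. Next: the lever pin, the hinge and the push plate.

```bash
cat >> h.py <<'E'
def rot(phi):
    c,s=np.cos(np.radians(phi)),np.sin(np.radians(phi)); return np.array([[-s,c,0],[c,s,0],[0,0,-1.]])
def nearphi(phi):
    "same grasp, half turn whichever keeps the wrist nearest its middle"
    return phi
YAW=-7.5
cy,sy=np.cos(np.radians(YAW)),np.sin(np.radians(YAW)); FX=np.array([cy,sy,0]); FY=np.array([-sy,cy,0])
E
python3 - <<'E'
from h import *
I={n:cv2.imread(f"pics/{n}0.png") for n in C}
pin=tri((440.0,259.9),(401.2,184.2)); print("pin",pin,"top px on z=.08",plane("top",(440,259.9),.08))
for z in(.055,.065,.075): print("hinge",z,plane("top",(407.2,253.8),z), np.linalg.norm((plane("top",(407.2,253.8),z)-pin)[:2]))
g=cv2.cvtColor(I["side"],cv2.COLOR_BGR2HSV)
H=blobs(I["side"],(0,0,90),(180,70,255),20,(374,198,394,212)); print([(b[0],b[1]) for b in H]); 
if H: print("hinge tri",tri((407.2,253.8),H[0][1]))
for n,roi in(("top",(436,248,512,266)),("side",(390,145,430,195))):
    m=sum(b[2].astype(np.uint8) for b in blobs(I[n],(10,100,90),(32,255,255),15,roi)); ys,xs=np.nonzero(m); print(n,"plate px",(xs.min(),ys[xs==xs.min()].mean()),(xs.max(),ys[xs==xs.max()].mean()),xs.mean(),ys.mean())
for p in((443,254.5),(507.5,262)): print("plate end on .053",plane("top",p,.053))
for p in((449.2,270.8),(488.5,275.3),(455.6,176.3),(493.4,180.9)): print("rail",plane("top",p,.015))
print("saddles",plane("top",(517.0,268),.042),[plane("top",p,.05) for p in((427,267.7),(429.5,245.5),(520.1,255.7))])
E
```

```text
pin [ 0.4861 -0.1699  0.0711] top px on z=.08 [ 0.4844 -0.1679  0.08  ]
hinge 0.055 [ 0.5005 -0.1099  0.055 ] 0.06174678600265965
hinge 0.065 [ 0.4992 -0.1081  0.065 ] 0.06316632097838826
hinge 0.075 [ 0.4978 -0.1064  0.075 ] 0.0646312565898234
[(np.int32(163), array([385.3313, 204.7607]))]
hinge tri [ 0.4984 -0.1101  0.0564]
top plate px (np.int64(439), np.float64(255.0)) (np.int64(507), np.float64(260.5)) 473.57106598984774 257.5253807106599
side plate px (np.int64(392), np.float64(158.5)) (np.int64(423), np.float64(157.5)) 407.5951742627346 169.28418230563003
plate end on .053 [ 0.4983 -0.181   0.053 ]
plate end on .053 [ 0.4815 -0.3076  0.053 ]
rail [ 0.4697 -0.2011  0.015 ]
rail [ 0.4593 -0.2808  0.015 ]
rail [ 0.6693 -0.2271  0.015 ]
rail [ 0.6582 -0.3065  0.015 ]
saddles [ 0.4705 -0.3297  0.042 ] [array([ 0.473 , -0.1486,  0.05  ]), array([ 0.5172, -0.1559,  0.05  ]), array([ 0.494 , -0.3349,  0.05  ])]
```

Run:
```python
from h import *
H=np.array([.4993,-.1095]);P=np.array([.4855,-.1698])
a0=np.degrees(np.arctan2(*(P-H)[::-1]))%360; print(a0)
grip(.32,40); movep([*P,.17],rot(a0-270)); print("down",line_to([*P,.089],.1,max_force=15), sense()["tcp_pos"],sense()["force"])
f0=sense()["force"]
for a in np.linspace(a0,168,8)[1:]:
    u=np.array([np.cos(np.radians(a)),np.sin(np.radians(a))]); r=line_to([*(H+.062*u),.089],.12,rot=rot(a-270),max_force=30); print(a,r,sense()["force"]-f0)
    if r: break
print(sense()["t"]); cv2.imwrite("pics/lev.png",read_camera("top")[150:310,380:540])
p=sense()["tcp_pos"]; line_to([p[0],p[1],.17],.2); print(sense()["t"])
I={n:read_camera(n) for n in C}
cv2.imwrite("pics/top1.png",I["top"]);cv2.imwrite("pics/side1.png",I["side"])
f=lambda im,x,y,w:cv2.resize(im[y:y+w,x:x+w],(400,400),interpolation=cv2.INTER_CUBIC)
cv2.imwrite("pics/lev1.png",np.hstack([f(I["top"],385,158,150),f(I["side"],300,115,150)]))
```

```text
257.10951937024856
down False [ 0.4861 -0.1701  0.0897] [-0.2143  0.2183 -0.2035]
244.37958803164162 False [ 0.1974  0.1129 -0.6066]
231.6496566930347 False [ 0.8076 -0.0343 -0.0614]
218.91972535442775 False [-0.4752  0.8502 -0.2294]
206.1897940158208 False [-0.6131 -0.6043 -0.4896]
193.4598626772139 False [ 0.7599 -1.2172  0.3491]
180.72993133860695 False [ 0.3778 -0.4929 -0.459 ]
168.0 False [ 0.9821  0.3096 -0.1218]
6.2917
6.9
```

View pics/lev1.png

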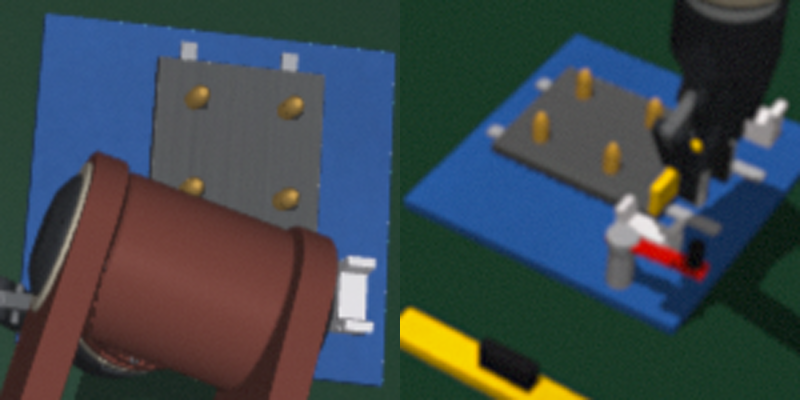

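The lever now points along -x, with its pin at side-view pixel (411,207). Now I'll pull the carriage by its plate, check the lever angle, then move over the die and look again.

Run:
```python
from h import *
X=plane("side",(411.4,207),.075); v=X[:2]-[.4993,-.1095]; print("lever",np.radians(np.degrees(np.arctan2(v[1],v[0]))%360-180-YAW),np.linalg.norm(v))
M=np.array([.4899,-.2443,0])
grip(.45,60); movep(M+[0,0,.15],rot(YAW)); print(line_to(M+[0,0,.060],.1,max_force=15),sense()["tcp_pos"])
grip(0,60); s=sense(); print("grip",s["finger_gap"],s["grasp_force"],s["tcp_pos"]); f0=s["force"]
r=line_to(M+[0,0,.060]-.078*FX,.06,max_force=22); s=sense(); d=(s["tcp_pos"]-M)@FX; print("pull",r,d,s["force"]-f0,s["grasp_force"],s["finger_gap"])
grip(.45); p=sense()["tcp_pos"]; line_to([p[0],p[1],.16],.2)
movep([.555,.25,.2],rot(30)); print(sense()["t"])
I={n:read_camera(n) for n in C}
for n in C: cv2.imwrite(f"pics/{n}2.png",I[n])
f=lambda im,x,y,w:cv2.resize(im[y:y+w,x:x+w],(400,400),interpolation=cv2.INTER_CUBIC)
cv2.imwrite("pics/car.png",np.hstack([f(I["top"],385,158,150),f(I["side"],300,115,150)]))
```

```text
lever 0.1458843305075209 0.05917838995838009
False [ 0.4905 -0.2447  0.0608]
grip 0.07097089516413893 61.79386854171753 [ 0.491  -0.2447  0.0612]
pull True -0.044115276257175255 [ 1.2338 -0.4267 -5.3842] 63.22916507720947 0.06910234844079663
14.0333
```

View pics/car.png

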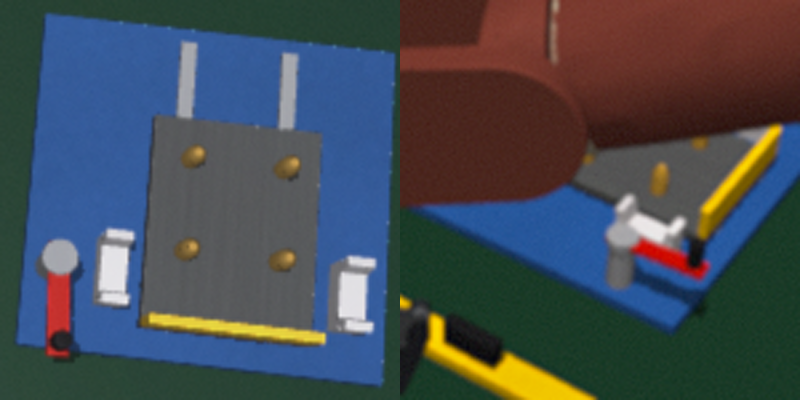

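The carriage has moved to its outer end: the plate is at crop (237,328), in front of the saddles. The lever points along -x, at roughly 0.1 rad. I'll check the carriage travel against the saddles and locate the posts by triangulating blob centroids, as I did for the rings.

Run:
```python
from h import *
I={n:cv2.imread(f"pics/{n}0.png") for n in C}; t2=cv2.imread("pics/top2.png")
R={"top":(445,170,512,248),"side":(335,130,405,185)}
B={n:[b[1] for b in blobs(I[n],*BR,40,R[n])][:4] for n in C}
A=[]
for a in B["top"]:
    s=min(B["side"],key=lambda e:np.linalg.norm(proj("side",tri(a,e))-e)+200*abs(tri(a,e)[2]-.037)); X=tri(a,s);A.append(X);print("post0",X,(proj("side",X)-s).round(2))
A=np.array(A); print("mean",A.mean(0),"shifted",A.mean(0)-.0455*FX)
b2=[b for b in blobs(t2,*BR,40,(430,190,512,268))]; print([(b[0],b[1].round(1)) for b in b2])
z=A.mean(0)[2]; Z=np.array([plane("top",b[1],z) for b in b2[:4]]); print(Z,Z.mean(0))
f=lambda x,y:(385+x*.375,158+y*.375)
sad=[plane("top",f(*p),.05) for p in((120,236),(112,298),(358,264),(351,327))]; print("saddle x,y in F about mean",np.mean(sad,0),[( (s-np.mean(sad,0))@FX).round(4) for s in sad],[( (s-np.mean(sad,0))@FY).round(4) for s in sad])
e=[plane("top",f(*p),.053) for p in((148,316),(326,337))]; print("plate",e,(np.mean(e,0)-np.mean(sad,0))@FX)
```

```text
post0 [ 0.6176 -0.2965  0.0347] [0.35 0.09]
post0 [ 0.546  -0.2874  0.0346] [0.39 0.09]
post0 [ 0.6263 -0.2244  0.0372] [0.33 0.09]
post0 [ 0.5547 -0.2147  0.037 ] [0.34 0.08]
mean [ 0.5862 -0.2557  0.0359] shifted [ 0.5411 -0.2498  0.0359]
[(np.int32(58), array([492.4, 220.2])), (np.int32(58), array([490.6, 255.1])), (np.int32(55), array([457.1, 216.2])), (np.int32(54), array([455. , 250.9]))]
[[ 0.5694 -0.2903  0.0359]
 [ 0.498  -0.2811  0.0359]
 [ 0.5788 -0.2188  0.0359]
 [ 0.5075 -0.2099  0.0359]] [ 0.5384 -0.25    0.0359]
saddle x,y in F about mean [ 0.4801 -0.2404  0.05  ] [np.float64(0.0238), np.float64(-0.023), np.float64(0.0233), np.float64(-0.0241)] [np.float64(0.0875), np.float64(0.0899), np.float64(-0.0903), np.float64(-0.0871)]
plate [array([ 0.455 , -0.1735,  0.053 ]), array([ 0.4376, -0.3034,  0.053 ])] -0.033761017089949365
```

Everything agrees:
- **Saddle mid:** about (0.480, -0.240).
- **Plate:** 34 mm short of the saddle mid, so the carriage is out. The stop force showed the same.
- **Posts:** centre at (0.5384, -0.250), 72 mm square, seat height 36 mm.

Next I'll probe the fingertip height on the bare table at ring opening, then do the first ring.

```bash
cat >> h.py <<'E'
RINGS=np.array([[.5101,.2153],[.5884,.2094],[.516,.2934],[.594,.2878]])
PC=np.array([.5384,-.2502])
POSTS=np.array([PC+.036*(a*FX+b*FY)[:2] for a,b in((1,-1),(-1,-1),(1,1),(-1,1))])
def st(): return sense()["finger_gap"],sense()["grasp_force"]
def ring(i,zg):
    "pick ring i, squaring it in the jaws with two crossed grips; True if held"
    p=RINGS[i]; grip(.72,50); movep([*p,.11],rot(41)); print("touch",line_to([*p,zg],.15,max_force=12))
    grip(.3); print("g1",st(),sense()["force"].round(1)); grip(.66); line_to([*p,zg+.018],.1); line_to([*p,zg+.018],.1,rot=rot(-49)); line_to([*p,zg],.1)
    grip(.3,70); print("g2",st(),sense()["force"].round(1)); line_to([*p,.15],.2); print("held",st(),sense()["t"]); return st()[0]>.4
def place(j,zs,d=(0,0)):
    q=POSTS[j]+d; movep([*q,.13],rot(YAW-45)); g=st(); print("over post",g)
    if g[0]<.4: return "lost"
    line_to([*q,zs+.032],.15)
    for o in [(0,0)]+[(r*np.cos(a),r*np.sin(a)) for r in(.0015,.003) for a in np.arange(0,6.2,1.0472)]:
        x=q+o; line_to([*x,zs+.030],.08); line_to([*x,zs-.003],.04,max_force=10); z=sense()["tcp_pos"][2]; print("off",np.round(o,4),"z-zs",round(z-zs,4),sense()["force"].round(1))
        if z<zs+.006: break
    grip(.66); p=sense()["tcp_pos"]; line_to([p[0],p[1],.13],.25); print("t",sense()["t"]); return z-zs
E
python3 - <<'E'
from h import *
grip(.52,50); movep([.43,.13,.06],rot(30)); r=line_to([.43,.13,.008],.03,max_force=5); z=sense()["tcp_pos"][2]; print("table touch",r,z,sense()["finger_gap"]); line_to([.43,.13,.12],.25)
zg=max(.030+z+.0025,.050); print("zg",zg,sense()["t"]); ring(0,zg)
cv2.imwrite("pics/r1.png",cv2.resize(read_camera("side")[200:440,180:460],(560,480)))
E
```

```text
table touch True 0.019863608186730077 0.520776334417197
zg 0.05236360818673008 17.0333
touch False
g1 (0.4849449937137067, 49.84658136963844) [-2.3 -2.   7.5]
g2 (0.4726955996909747, 71.11126250820234) [-1.7 -1.5  2.1]
held (0.4752223744991487, 70.74268577853218) 22.3333
```

View pics/r1.png

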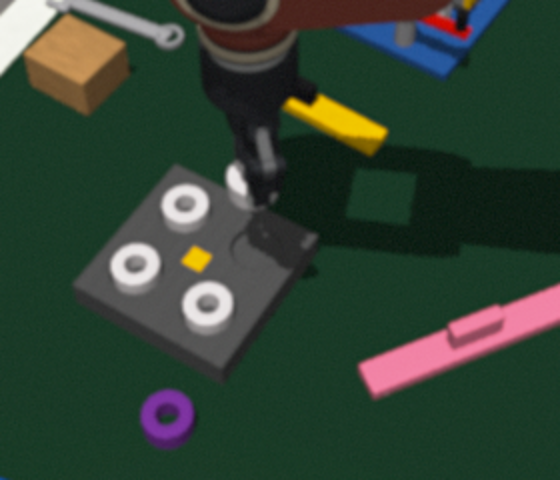

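The first ring is out of its cavity and in the jaws, at crop (245,185). The lateral forces are small, so the camera positions agree with the arm. Now I'll place it on the far-right post.

Run:
```python
from h import *
print(place(0,.0564))
I=read_camera("side"); T=read_camera("top"); f=lambda im,x,y,w:cv2.resize(im[y:y+w,x:x+w],(400,400),interpolation=cv2.INTER_CUBIC)
cv2.imwrite("pics/p1.png",np.hstack([f(T,385,158,150),f(I,300,115,150)]))
```

```text
over post (0.4724053623183843, 73.81795210763812)
off [0 0] z-zs 0.0007 [-0.5  0.9  4.4]
t 26.3417
0.0007013565047232703
```

It seated at the expected height (+0.7 mm) on contact. Continuing with the other three, stopping if anything looks wrong.

Run:
```python
from h import *
for i,j in((1,1),(2,2),(3,3)):
    print("== ring",i)
    if not ring(i,.0524): print("NOT HELD"); break
    r=place(j,.0564); print(r)
    if r=="lost" or r>.006: break
s=sense()["tcp_pos"]; grip(.3); goto_joints([-83.136,3.019,92.412,0,84.569,-6.818])
print(sense()["t"])
I={n:read_camera(n) for n in C}
for n in C: cv2.imwrite(f"pics/{n}3.png",I[n])
f=lambda im,x,y,w:cv2.resize(im[y:y+w,x:x+w],(400,400),interpolation=cv2.INTER_CUBIC)
cv2.imwrite("pics/p3.png",np.vstack([np.hstack([f(I["top"],385,158,150),f(I["side"],300,115,150)])]))
```

```text
== ring 1
touch False
g1 (0.48566677380655543, 49.82292540371418) [-4.1 -2.1  5.4]
g2 (0.47851817688018766, 70.9171511605382) [-2.2 -0.6  2.5]
held (0.4775319933734021, 70.69788604974747) 32.95
over post (0.4718806351491666, 70.6607785820961)
off [0 0] z-zs 0.0004 [0.2 0.5 4. ]
t 36.8917
0.00038282782750710675
== ring 2
touch False
g1 (0.48345272907757003, 51.258740443736315) [-3.5 -2.4  5.2]
g2 (0.4806961468065724, 70.45613586902618) [-3.5 -2.1  4. ]
held (0.4769602740349657, 70.90603530406952) 43.6417
over post (0.4810386382418446, 70.91487228870392)
off [0 0] z-zs 0.0007 [0.4 0.8 4.8]
t 47.625
0.0006786250385579437
== ring 3
touch False
g1 (0.48704516880861, 49.72777375951409) [-2.4 -2.3  6.7]
g2 (0.4766877230795112, 70.8682457730174) [ 0.  -0.9  0.4]
held (0.4733905801141968, 71.04960857774131) 54.1417
over post (0.47813970120812194, 71.02095304144314)
off [0 0] z-zs 0.0002 [ 0.4 -0.   3.2]
t 58.1
0.00017187587705804613
60.4833
```

View pics/p3.png

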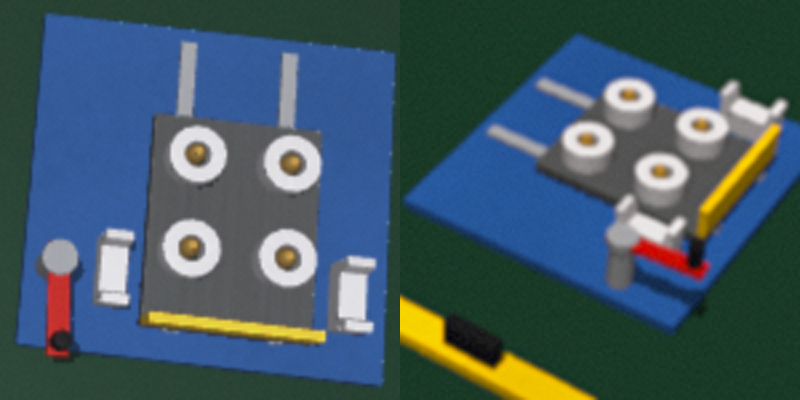

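All four rings sit level on their posts, with the brass tips centred in the holes. The bar's grip has shifted in the side view, so it has probably been knocked. I'll push the carriage home, then measure the bar again.

Run:
```python
from h import *
M=np.array([.4899,-.2443,0])
grip(0,40); A=M-.085*FX; movep(A+[0,0,.16],rot(YAW-90)); print("down",line_to(A+[0,0,.063],.15,max_force=12)); f0=sense()["force"]
r=line_to(M+.014*FX+[0,0,.063],.06,max_force=20); s=sense(); print("push",r,(s["tcp_pos"]-M)@FX,(s["force"]-f0))
p=s["tcp_pos"]; line_to(p-.03*FX,.2); p=sense()["tcp_pos"]; line_to([p[0],p[1],.2],.3)
goto_joints([-83.136,3.019,92.412,0,84.569,-6.818]); print(sense()["t"])
I={n:read_camera(n) for n in C}
for n in C: cv2.imwrite(f"pics/{n}4.png",I[n])
roi={"top":(280,170,385,320),"side":(270,200,420,310)}
Y={n:blobs(I[n],*YE,200,roi[n])[0] for n in C}; K={n:blobs(I[n],*BK,30,roi[n])[0] for n in C}
print("yellow",[(Y[n][0],Y[n][1]) for n in C],"block",[(K[n][0],K[n][1]) for n in C])
print("block X",tri(K["top"][1],K["side"][1]))
for n in C:
    m=(Y[n][2]|K[n][2]); q=quad(m) if 0 else cv2.minAreaRect(np.argwhere(Y[n][2])[:,::-1].astype(np.float32)); 
    b=cv2.boxPoints(q); W=np.array([plane(n,x,.012) for x in b]); e=[W[1]-W[0],W[2]-W[1]]; l=max(e,key=np.linalg.norm); print(n,"centre",plane(n,q[0],.012),"sides",[np.linalg.norm(v) for v in e],"yaw",np.degrees(np.arctan2(l[1],l[0])))
f=lambda im,x,y,w:cv2.resize(im[y:y+w,x:x+w],(400,400),interpolation=cv2.INTER_CUBIC)
cv2.imwrite("pics/p4.png",np.hstack([f(I["top"],305,135,240),f(I["side"],270,115,190)]))
```

```text
down False
push True 0.001205325779332592 [ 0.3866  0.3995 -0.4337]
67.4417
yellow [(np.int32(1355), array([340.8937, 226.0915])), (np.int32(1315), array([328.1681, 249.6684]))] block [(np.int32(106), array([341.7642, 223.1415])), (np.int32(235), array([327.3872, 241.5957]))]
block X [0.57   0.0165 0.0278]
top centre [0.5674 0.0173 0.012 ] sides [np.float64(0.21221202348900411), np.float64(0.03221661070582169)] yaw -7.942199910841213
side centre [0.5674 0.0212 0.012 ] sides [np.float64(0.044324429220183016), np.float64(0.22179450661580127)] yaw 171.19310322270303
```

View pics/p4.png

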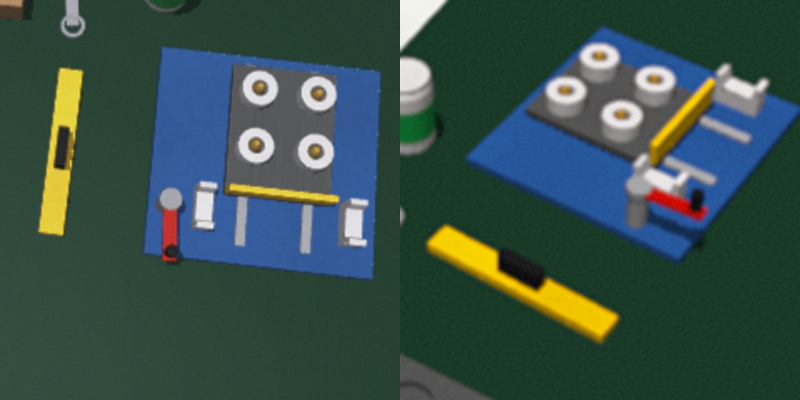

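The carriage is home: the push stopped where the travel predicts, and the plate is past the saddles at crop (283,193). The bar was knocked to (0.569, 0.017) with its long axis at -8°. Its block's middle triangulates at a height of 28 mm, which fits. Now I'll pick it by the grip block and lay it in the saddles.

Run:
```python
from h import *
B=np.array([.569,.0172]); S=(.5092*FX-.177*FY)[:2]; print("S",S); zg=.047
grip(.5,60); movep([*B,.12],rot(-98.3)); print("touch",line_to([*B,zg],.12,max_force=12)); grip(0,100); print("grip",st(),sense()["force"]); z0=sense()["tcp_pos"][2]
line_to([*B,.2],.2); print("lift",st())
movep([*S,.2],rot(YAW)); g=st(); print("over",g,sense()["t"])
if .08<g[0]<.3:
    line_to([*S,z0+.055],.15); f0=sense()["force"]
    r=line_to([*S,z0+.033],.03,max_force=10); s=sense(); print("down",r,s["tcp_pos"],s["tcp_pos"][2]-z0,s["force"]-f0,st())
I={n:read_camera(n) for n in C}
for n in C: cv2.imwrite(f"pics/{n}5.png",I[n])
f=lambda im,x,y,w:cv2.resize(im[y:y+w,x:x+w],(400,400),interpolation=cv2.INTER_CUBIC)
cv2.imwrite("pics/p5.png",np.hstack([f(I["top"],385,158,150),f(I["side"],310,105,150)]))
```

```text
S [ 0.4817 -0.2419]
touch False
grip (0.13025459949367466, 99.2283833026886) [-1.7419  1.7564  5.7004]
lift (0.12816157049112878, 98.00665497779846)
over (0.1263253097830085, 98.02006244659424) 74.5917
down True [ 0.4814 -0.2418  0.0836] 0.03504715799363998 [-1.2788  0.2674  8.9594] (0.12281519124106577, 99.01195764541626)
```

View pics/p5.png

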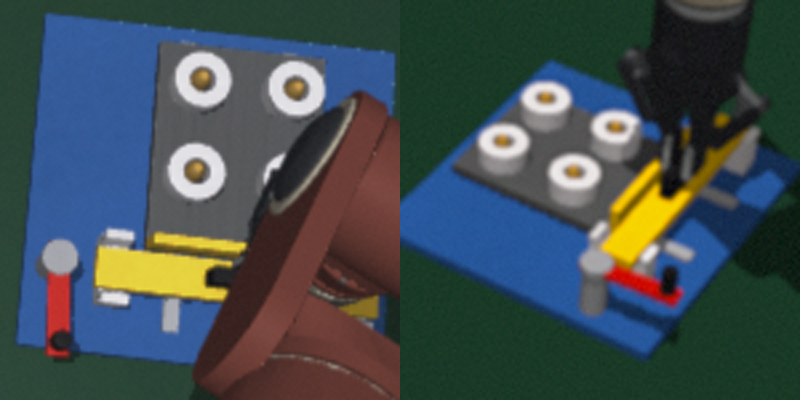

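The bar touched down exactly 35.0 mm above its pick height, lying in both saddles. Now I'll release it, lift, and swing the lever over.

Run:
```python
from h import *
grip(.26); p=sense()["tcp_pos"]; line_to([p[0],p[1],.2],.15)
H=np.array([.4993,-.1095]); im=cv2.imread("pics/top5.png"); K=blobs(im,*BK,8,(400,278,418,294)); print([(b[0],b[1]) for b in K])
P=plane("top",K[0][1],.080)[:2]; a0=np.degrees(np.arctan2(*(P-H)[::-1]))%360; print("pin",P,a0,np.linalg.norm(P-H))
u=lambda a:np.array([np.cos(np.radians(a)),np.sin(np.radians(a))])
grip(.34,30); P=H+.062*u(a0); movep([*P,.17],rot(a0-270)); print("down",line_to([*P,.089],.1,max_force=12)); grip(.23); f0=sense()["force"]
for a in [*np.linspace(a0,258,8)[1:],262,266,270,274]:
    r=line_to([*(H+.062*u(a)),.089],.12 if a<257 else .05,rot=rot(a-270),max_force=18); print(round(a),r,(sense()["force"]-f0).round(1))
    if r: break
print("end tcp",sense()["tcp_pos"]); grip(.34); p=sense()["tcp_pos"]; line_to([p[0],p[1],.2],.15)
goto_joints([-83.136,3.019,92.412,0,84.569,-6.818]); print(sense()["t"])
I={n:read_camera(n) for n in C}
for n in C: cv2.imwrite(f"pics/{n}6.png",I[n])
f=lambda im,x,y,w:cv2.resize(im[y:y+w,x:x+w],(400,400),interpolation=cv2.INTER_CUBIC)
cv2.imwrite("pics/p6.png",np.hstack([f(I["top"],385,158,150),f(I["side"],310,105,150)]))
```

```text
[(np.int32(31), array([407.5484, 285.5161]))]
pin [ 0.4365 -0.1033] 174.3627464172106 0.06306516330796108
down False
186 False [-0.4  0.2 -1.1]
198 False [-0.4  0.2  0.3]
210 False [-0.  -0.  -0.2]
222 False [-0.9  0.3 -1.4]
234 False [-0.5  0.2  0.7]
246 False [-0.5  0.3  0.9]
258 False [-0.1 -0.3  0.4]
262 False [-1.   0.9 -0.5]
266 False [-1.   0.   0.1]
270 False [-14.9   2.7  10. ]
274 False [-29.2   2.4  20.8]
end tcp [ 0.4962 -0.1701  0.0881]
87.0667
```

View pics/p6.png

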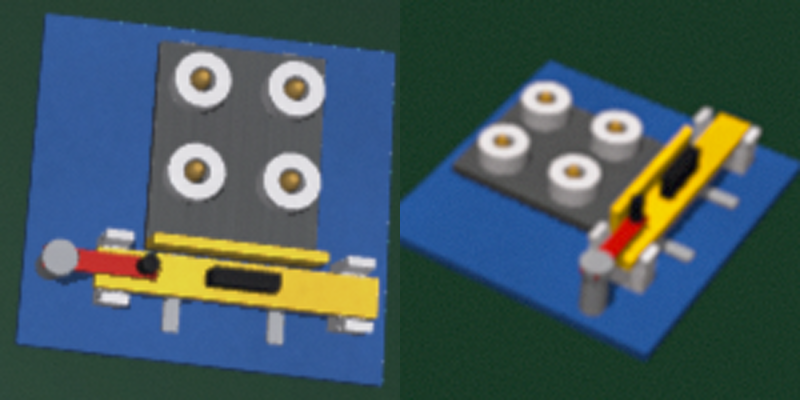

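The lever hit its end stop (29 N) and lies over the bar, with its pin at crop (149,263). The bar lies between both pairs of cheeks, the rings are level on their posts and the carriage is home. The wrist is clear of everything, so I'm handing the job in.

```bash
python3 -c "
from h import *
print(tri(*[blobs(cv2.imread(f'pics/{n}6.png'),*BK,25,r)[0][1] for n,r in(('top',(458,252,494,272)),('side',(410,155,445,185)))]), (.5092*FX-.177*FY)[:2]); print(job_done())"
```

```text
[ 0.4809 -0.2408  0.0627] [ 0.4817 -0.2419]
the job is handed in; nothing more can be done
None
```

I handed the job in after about 87 s of robot time: all four rings are seated, the carriage is home, the bar lies in both saddles within about 2 mm by camera, and the lever is locked at its stop; the judge returned no verdict.

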